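Add four minutes to the centrifuge timer by fingertip

ROBOT

A 6-joint arm with a two-finger parallel gripper is mounted at the origin on the work surface. World frame = base frame: x ahead of the robot, y to its left, z up, the work surface at z = 0. Lengths are in mm, angles in rad, forces in N, time in s.
With the tool pointing down it reaches from about 250 to 775 mm from the base axis. Payload 8.9 kg.
Tool frame: the origin (TCP) lies on the centre line of the jaws, within the pads' length; the fingertips stand 14 mm ahead of it and the grasp point (between the pads) lies 5 mm behind it; z points along the fingers, y is the line along which they close (so a half turn about z gives the same grasp; the last joint's range is limited). The gripper opens to 85 mm and grips with 20 to 120 N. Pads are 22 mm wide; open, the fingers measure 114 mm over their backs; the gripper's body (76 mm by 85 mm) begins 54 mm behind the grasp point. The pads swing forward as they close: fully open they stand 13 mm farther back than shut.
Start: joints at [-1.392, 0.291, -0.153, 1.127, 0, 1.431], TCP at [164.052, -498.709, 221.305] pointing down, gripper open.
Joint ranges: [-2.52, 2.52], [-0.91, 1.74], [-1.3, 1.37], [-1.96, 2.02], [-1.52, 1.47], [-3.14, 3.14]. Speed limits (rad/s): [2.22, 2.22, 2.79, 3.14, 3.14, 3.14].

INTERFACE

Orientations are given as a 3x3 rotation matrix whose columns are the frame's x, y, z axes.
In Python, from bench import * gives the robot as it stands.
- The arm moves only by the tool jog_arm, never from a script. Its argument "rows" is a list that holds one entry, the list of rows, each a list of 7 numbers: the shift along the world's x, y, z normalised to -1 to 1, where 1 is 0.12 m, then the turn, a rotation vector about the world's x, y, z normalised to -1 to 1, where 1 is 90 degrees, then the gripper's target within -1 to 1 (fully open at 1, half-way at 0, shut at -1). In form: [[[x, y, z, rx, ry, rz, grip], ...]]. A call has 1 to 10 rows; each row is the pose to reach, as a shift and turn from the pose commanded when the call began; what a row does not reach only later rows make up. A row lasts 1/12 s, in which the tool goes at most 41.7 mm and 7.16 degrees, less where a joint would pass 70% of its speed; a pose out of reach is approached as far as the arm can. A call with a number of a shift or a turn outside -1 to 1 is refused whole. A call with a gripper value outside its range is refused whole. The fingers move at their own pace and stop on an object; "grip_force" is the grip in N (left out, the last holds). Time passes only in rows, so rows that repeat a pose let the fingers close. It gives the time, the measured TCP pose, the force, the opening and the grip force at its end, in the units of the state.
- state(): the state, without advancing time (a new reading comes with each control period).
- capture(name): name is "scene" or "side" or "wrist"; returns the picture (420x560x3 uint8, red, green, blue); there is no depth.
- camera_info(name): a dict with "K" (3x3 intrinsics, pixels), "k1" (the pictures are not rectified: a ray, as slopes to the right and down, at radius r is drawn at 1 + k1 r^2 times it, then the intrinsics apply), "origin" and "orientation" of the camera in the world. Camera axes: x right, y up, looking along -z (the intrinsics and any distortion apply to the point x, -y, -z); pixel columns grow to the right and rows downward; lengths in mm; the calibration is good to about 2 mm. A picture is of the moment at which its call begins: read the wrist's pose just before it. camera_info takes no time and is no camera call; for the wrist camera it gives the pose at the moment of the call.
- sign_off(): hands the job in; it is judged then, once.
The state is a dict: "clock": time; "q": joint angles; "joint_velocities": joint speeds; "joint_efforts": joint torques, N m; "tool_pos": TCP position; "eef_rot": TCP orientation; "wrist_force": force on the tool from outside, world axes, zero at the start; "torque": the same for the moment, N m; "width": opening from 0.0 (shut) to 1.0 (fully open); "grasp_force": force on a finger pad.
Only numpy, scipy, OpenCV 4.12 (cv2) and the standard library are available. Lean on these libraries where they do the work, as an engineer would, in place of code of your own. Each camera call takes 0.05 s, during which the arm holds its last target. There are 200 camera calls.

TASK

Add four minutes to the spin on the benchtop centrifuge: with a fingertip, push the fin of the orange timer dial round clockwise (seen from above) by exactly four clicks from where it stands now, one minute a click, and leave it resting in that click with the hand clear. Push it gently and do not grip it; leave the blue speed dial and everything standing around alone.

Things in the scene. Friction and masses are not known exactly. Their poses are not given: they have to be found in the camera images.
- timer (a joint): Angle of the orange timer dial on the centrifuge's deck, rad, growing clockwise seen from above. Stops (clicks) every 24 deg (0.4189 rad) at whole multiples, 0 to 13, each a white tick on the dark ring around; starts in one of stops 0 to 3. Between stops it resists with up to 0.12 N m (5 N at mid-fin); past half-way it snaps forward by itself into the next stop and stays.
- timer_axis (a point): On the orange dial's vertical axis, at its disc's upper face, 20 mm above the deck. Disc 76 mm across, 8 mm thick; on it one upright radial finger fin, 10 mm thick, 22 mm tall above the disc, reaching from 4 to 37 mm from the axis, white line on top. Turns with the dial; the fin lies along its -y axis.
- timer_tip (a point): Point on top of the orange fin, on its centre line, 34 mm out from the axis and 22 mm above the disc face. The fin points from timer_axis to this point.
- speed (a joint): Blue speed dial beside it, the same in shape and clicks as the orange one; to be left alone. The two dials' places (left or right, 160 mm apart) vary.
- speed_axis (a point): Point on the blue dial's axis, at the level of its disc's upper face.
- speed_tip (a point): Point on top of the blue fin, 34 mm from its axis.
- centrifuge: White benchtop centrifuge, fixed, 360 x 420 mm and 100 mm high to its flat top; origin at the centre of its underside, -x to its front. The dials stand on the front of its top, 105 mm ahead of the centre; behind them lies the closed round rotor lid (208 mm across, centred 70 mm behind the origin, 16 mm high).
- vial: Loose amber vial, 20 mm across, 42 mm tall, on the deck by the front edge, midway between the dials; origin under its base.
- jar: Loose clear jar with white cap, 40 mm across, 50 mm tall, on the rear left corner of the centrifuge top; origin under its base.
- reagent: Loose reagent bottle with orange cap, 70 mm across, 150 mm tall, on the bench to the right; origin under its base.
- beaker: Loose glass beaker, 70 mm across, 85 mm tall, on the bench to the left; origin under its base.
- tipbox: Loose blue pipette-tip box with clear cover, 85 x 120 x 67 mm, on the bench to the left; origin under its centre.
- rack: Loose yellow tube rack with coloured caps, 90 x 160 mm, 58 mm tall, on the bench to the right; origin under its centre.
- carton: Loose cardboard carton, 100 x 70 x 60 mm, on the bench to the right; origin under its centre.

How it is judged:
By the outcome, as a careful person would: the job done as asked, in the order asked, and still so for the second after the job is handed in, with the robot touching nothing.
It also fails if it takes over 51 s, if anything falls off the work surface, if the arm or the gripper's body presses on something with over 40 N, if the wrist force passes 120 N, or if a joint passes its speed limit or range.

## Working session

There is one attempt and no reset: what is moved stays moved. The work goes in short steps, Python scripts to look and compute and a tool call to move; the robot and the scene stay as the last step left them, time stands still between calls to the robot, and variables do not carry over. Pictures are saved under pics/ and viewed, at most 10 in all, crops included, and the job is handed in when it is done.

Besides the shell and the picture viewer there is one more tool, called in YAML: its name, and indented under it one key for each argument. jog_arm: Moves the arm, as the interface text tells. Its arguments: {"type":"object","properties":{"rows":{"type":"array"},"grip_force":{"type":"number"}},"required":["rows"]}

```bash
mkdir -p pics; ls; python3 - <<'E'
from bench import *
import cv2
for n in ("scene","side"):
    i=camera_info(n); print(n,i)
    cv2.imwrite(f"pics/{n}0.png",capture(n)[:,:,::-1])
s=state(); print(s)
E
```

```text
pics
scene {'K': array([[438.357042  ,   0.        , 277.34795906],
       [  0.        , 438.357042  , 210.65174209],
       [  0.        ,   0.        ,   1.        ]]), 'k1': -0.06063008655424835, 'origin': array([1396.10445826,  594.93172809,  941.84824117]), 'orientation': array([[-0.57502302, -0.51603581,  0.63486658],
       [ 0.81813476, -0.36459887,  0.44466075],
       [ 0.00201077,  0.77509658,  0.63183957]])}
side {'K': array([[479.7368854 ,   0.        , 275.15428393],
       [  0.        , 479.7368854 , 201.0662039 ],
       [  0.        ,   0.        ,   1.        ]]), 'k1': -0.17334817487295334, 'origin': array([-229.46548151, 1081.70635457, 1042.51830395]), 'orientation': array([[-0.82163815,  0.31465391, -0.47529325],
       [-0.56953412, -0.48722364,  0.66200001],
       [-0.02327322,  0.81462018,  0.57952766]])}
{'clock': 0.1, 'q': array([-1.39229871e+00,  2.91221680e-01, -1.54014420e-01,  1.12667498e+00,
        6.29684169e-06,  1.43150755e+00]), 'joint_velocities': array([-3.87812421e-04, -4.78755362e-04,  1.74337964e-03,  8.69957880e-05,
        2.14917885e-04,  5.98210675e-04]), 'joint_efforts': array([ 1.21990743e-03, -5.37977207e+01,  3.31919146e+01,  9.29720700e-03,
       -2.09945965e-04, -2.69380848e-05]), 'tool_pos': array([ 163.98820273, -498.33822599,  220.8044975 ]), 'eef_rot': array([[ 9.49929434e-01,  3.12464451e-01, -1.91729815e-04],
       [ 3.12464468e-01, -9.49928813e-01,  1.09816379e-03],
       [ 1.61007469e-04, -1.10308686e-03, -9.99999379e-01]]), 'wrist_force': array([-0.91980223, -0.47048125,  0.0799045 ]), 'torque': array([ 0.01483673,  0.00981143, -0.01059665]), 'grasp_force': 0.0, 'width': 0.9983442972605981}
```

View pics/scene0.png

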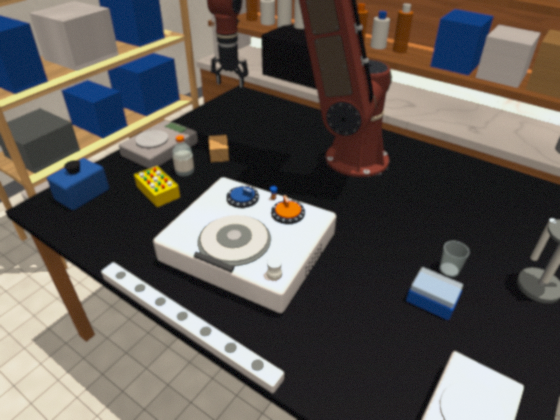

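View pics/side0.png

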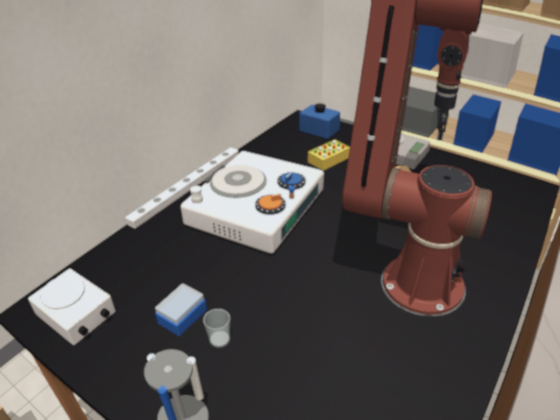

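The scene view shows the orange dial at (288,210), blue at (243,196) and the vial at (273,192). In the side view orange is at (270,203), blue at (291,180). I'll locate the dials by colour on the known plane height.

```bash
cat > h.py <<'E'
from bench import *
import numpy as np, cv2
def ray(i,uv):
    K=i["K"]; d=np.array([[(uv[0]-K[0,2])/K[0,0],(uv[1]-K[1,2])/K[1,1]]])
    p=cv2.undistortPoints(np.array([[uv]],float),K,np.array([i["k1"],0,0,0,0.]))[0,0]
    v=i["orientation"]@np.array([p[0],-p[1],-1]); return i["origin"],v/np.linalg.norm(v)
def onz(i,uv,z):
    o,v=ray(i,uv); return o+v*(z-o[2])/v[2]
def tri(rs):
    A=sum(np.eye(3)-np.outer(v,v) for o,v in rs); b=sum((np.eye(3)-np.outer(v,v))@o for o,v in rs)
    return np.linalg.solve(A,b)
def proj(i,X):
    c=i["orientation"].T@(np.asarray(X,float)-i["origin"]); x,y=c[0]/-c[2],-c[1]/-c[2]; f=1+i["k1"]*(x*x+y*y)
    return i["K"][:2,:2]@[x*f,y*f]+i["K"][:2,2]
def mask(im,col):
    h=cv2.cvtColor(im,cv2.COLOR_RGB2HSV)
    lo,hi={"orange":((5,170,120),(20,255,255)),"blue":((100,150,50),(125,255,255))}[col]
    return cv2.inRange(h,lo,hi)
def blobs(m,amin):
    n,l,s,c=cv2.connectedComponentsWithStats(m); return [(s[k,4],c[k],s[k,:4]) for k in range(1,n) if s[k,4]>amin]
E
python3 - <<'E'
from h import *
for col in("orange","blue"):
    for n in("scene","side"):
        im=cv2.imread(f"pics/{n}0.png")[:,:,::-1].copy(); i=camera_info(n)
        for a,c,b in blobs(mask(im,col),60):
            print(col,n,a,c.round(1),b,onz(i,c,122).round(1))
for n,uvs in (("scene",[(222,181),(336,213),(158,240)]),("side",[(325,165),(274,243),(184,206)])):
    print(n,[onz(camera_info(n),u,100).round() for u in uvs])
E
```

```text
orange scene 168 [544.5   2.2] [519   0  41   8] [-2771.3   242.2   122. ]
orange scene 101 [362.8   7.8] [358   2  12  12] [-1649.   -799.9   122. ]
orange scene 269 [252.8  24.3] [239  11  37  21] [ -866.3 -1183.1   122. ]
orange scene 1528 [435.1  63.7] [364  33 196  70] [-882.8   -7.6  122. ]
orange scene 338 [287.8 209.3] [275 201  26  17] [549.3  39.5 122. ]
blue scene 2062 [135.3  19.8] [100   0  63  45] [ -517.8 -1894.5   122. ]
blue scene 2689 [460.4  40.6] [432  10  60  64] [-1347.4   -12.7   122. ]
blue scene 2541 [18.  56.5] [ 0 16 46 76] [  298.4 -1912.3   122. ]
blue scene 5356 [122.8  94.2] [ 63  54 115  83] [  297.5 -1018.    122. ]
blue scene 1890 [ 78.6 184.5] [ 48 159  61  51] [ 833.6 -584.3  122. ]
blue scene 231 [241.4 195. ] [231 188  23  14] [ 573.7 -117.   122. ]
blue scene 595 [429.6 305.1] [406 290  51  30] [653.6 514.8 122. ]
blue side 881 [426.7  46.6] [414  26  28  43] [  680.2 -1881.3   122. ]
blue side 1120 [550.2  70.9] [535  36  25  65] [  -86.6 -1947.6   122. ]
blue side 1691 [476.4 122.6] [455  96  45  55] [ 118.3 -944.5  122. ]
blue side 2597 [537.4 139.2] [509 105  51  69] [-153.7 -948.   122. ]
blue side 404 [318.5 125.9] [300 115  39  22] [ 684.7 -523.4  122. ]
blue side 536 [182.6 319.6] [155 300  51  36] [428.6 577.1 122. ]
blue side 234 [166.4 402.9] [158 388  18  32] [295.5 772.9 122. ]
scene [array([ 529., -237.,  100.]), array([457., 154., 100.]), array([ 851., -197.,  100.])]
side [array([ 519., -291.,  100.]), array([422., 187., 100.]), array([787., 196., 100.])]
```

```bash
python3 - <<'E'
from h import *
s=state();i=camera_info("wrist");R=s["eef_rot"]
print("cam in tool",(R.T@(i["origin"]-s["tool_pos"])).round(1),(R.T@i["orientation"]).round(3),i["K"][0],i["k1"])
E
```

```text
cam in tool [  82.2   -0.4 -152. ] [[-0.     0.947  0.322]
 [ 1.    -0.     0.002]
 [ 0.002  0.322 -0.947]] [310.04561656   0.         278.71566945] -0.03255142612328103
```

jog_arm:
  rows:
    - [[0.15,0.2,0.2,0,0,0,-1],[0.3,0.45,0.4,0,0,0,-1],[0.5,0.7,0.6,0,0,0,-1],[0.7,1,0.8,0,0,0,-1],[0.7,1,0.9,0,0,0,-1]]

```text
clock: 0.52
tool_pos: [249.7, -375.2, 330.7]
eef_rot: [[0.949, 0.314, 0.001], [0.314, -0.949, 0.001], [0.001, -0.001, -1.0]]
wrist_force: [-0.1, -1.8, -0.4]
width: 0.3
grasp_force: 0.0
```

jog_arm:
  rows:
    - [[0.18,0.25,0,0,0,0,-1],[0.37,0.53,0,0,0,0,-1],[0.56,0.8,0,0,0,0,-1],[0.56,0.8,0,0,0,0,-1]]

```text
clock: 0.85
tool_pos: [317.8, -277.6, 329.5]
eef_rot: [[0.948, 0.317, 0.001], [0.317, -0.948, 0.002], [0.002, -0.001, -1.0]]
wrist_force: [-0.1, -1.3, -0.3]
width: 0.004
grasp_force: 0.0
```

jog_arm:
  rows:
    - [[0.18,0.25,0,0,0,0,-1],[0.37,0.53,0,0,0,0,-1],[0.56,0.8,0,0,0,0,-1],[0.56,0.8,0,0,0,0,-1]]

```text
clock: 1.18
tool_pos: [384.9, -181.6, 329.2]
eef_rot: [[0.948, 0.318, 0.001], [0.318, -0.948, 0.002], [0.002, -0.002, -1.0]]
wrist_force: [0.2, -0.3, 0.1]
width: 0.0
grasp_force: 0.0
```

jog_arm:
  rows:
    - [[0.18,0.25,0,0,0,0,-1],[0.37,0.53,0,0,0,0,-1],[0.56,0.8,0,0,0,0,-1],[0.56,0.8,0,0,0,0,-1]]

```text
clock: 1.52
tool_pos: [452.1, -85.9, 328.8]
eef_rot: [[0.948, 0.317, 0.001], [0.317, -0.948, 0.002], [0.001, -0.002, -1.0]]
wrist_force: [-0.4, -1.0, 0.4]
width: 0.005
grasp_force: 0.0
```

jog_arm:
  rows:
    - [[0.18,0.25,0,0,0,0,-1],[0.37,0.53,0,0,0,0,-1],[0.56,0.7,0,0,0,0,-1],[0.56,0.7,0,0,0,0,-1],[0.56,0.7,0,0,0,0,-1],[0.56,0.7,0,0,0,0,-1],[0.56,0.7,0,0,0,0,-1]]

```text
clock: 2.1
tool_pos: [516.2, -7.4, 329.2]
eef_rot: [[0.95, 0.312, -0.001], [0.312, -0.95, -0.0], [-0.001, -0.0, -1.0]]
wrist_force: [-0.2, -0.2, 0.5]
width: 0.002
grasp_force: 0.0
```

```bash
python3 - <<'E'
from h import *
s=state();print(s["tool_pos"],s["q"],s["wrist_force"],s["joint_velocities"].round(3))
i=camera_info("wrist");im=capture("wrist");cv2.imwrite("pics/w1.png",im[:,:,::-1])
np.savez("w1.npz",**i)
for c in("orange","blue"):
    for a,ct,b in blobs(mask(im,c),200): print(c,a,ct.round(1),b,onz(i,ct,122).round(1))
E
```

```text
[516.24540542  -7.37576687 329.24627066] [-1.55817174e-01  2.40571273e-01  6.00449628e-02  1.39079418e+00
 -2.14415657e-04  2.66872240e+00] [-0.16331453 -0.1864391   0.45198562] [-0.007 -0.006 -0.001 -0.002 -0.     0.002]
orange 2694 [256.  143.2] [225 111  60  66] [545.3  30.6 122. ]
blue 2732 [386.5 169.6] [355 139  62  62] [ 564.1 -124.2  122. ]
blue 205 [307.7 196.2] [300 189  16  16] [504.4 -47.1 122. ]
```

View pics/w1.png

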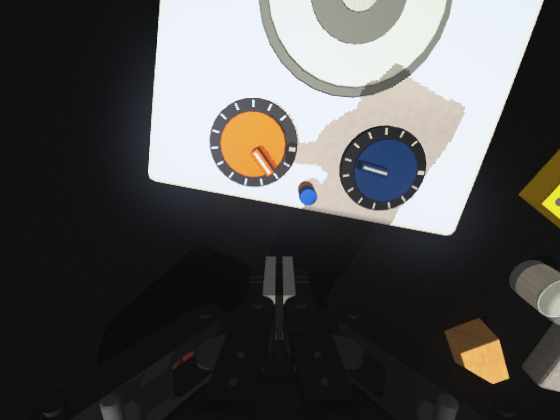

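The wrist view shows the orange dial at (255,143), its fin pointing to the lower right with the white line from about (255,152) to (270,176). The blue dial is at (386,170) and the vial at (308,196). Next I'll get the axis and the fin direction by ray casting.

```bash
cat >> h.py <<'E'
from scipy.optimize import least_squares
def dial(im,i,axis=None,guess=(547,35)):
    m=mask(im,"orange"); b=max((x for x in blobs(m,400)),key=lambda x:x[0])
    n,l,s,c=cv2.connectedComponentsWithStats(m); k=np.argmax(s[1:,4])+1; mm=(l==k).astype(np.uint8)
    ct=max(cv2.findContours(mm,cv2.RETR_EXTERNAL,cv2.CHAIN_APPROX_NONE)[0],key=len)
    P=np.array([onz(i,p,120)[:2] for p in ct[:,0].astype(float)])
    r=least_squares(lambda x:np.hypot(*(P-x[:2]).T)-x[2],[*guess,38],loss="soft_l1",f_scale=.7)
    ax=r.x[:2] if axis is None else np.asarray(axis)
    hull=np.zeros_like(mm);cv2.fillPoly(hull,[cv2.convexHull(ct)],1); hull=cv2.erode(hull,np.ones((3,3)))
    h=cv2.cvtColor(im,cv2.COLOR_RGB2HSV); w=(hull>0)&(h[:,:,1]<130)&(h[:,:,2]>140)
    v,u=np.nonzero(w); W=np.array([onz(i,(a,b),142)[:2] for a,b in zip(u,v)])
    d=W-ax; ok=np.hypot(*d.T)<40; W,d=W[ok],d[ok]
    ang=np.degrees(np.arctan2(*d.mean(0)[::-1])); _,_,vt=np.linalg.svd(W-W.mean(0))
    dr=vt[0]*np.sign(vt[0]@d.mean(0)); rr=d@dr
    return r.x,ang,np.degrees(np.arctan2(dr[1],dr[0])),len(W),(rr.min(),rr.max()),np.cross(dr,-d.mean(0))
E
python3 - <<'E'
from h import *
im=cv2.imread("pics/w1.png")[:,:,::-1].copy(); i=dict(np.load("w1.npz"))
x=dial(im,i); print(x)
m=mask(im,"blue"); 
# blue disc centre for the yaw
ct=max([c for c in cv2.findContours(m,0,1)[0] if 340<c[:,0,0].mean()<430 and c[:,0,1].mean()<220],key=len)
P=np.array([onz(i,p,120)[:2] for p in ct[:,0].astype(float)])
r=least_squares(lambda x:np.hypot(*(P-x[:2]).T)-x[2],[566,-124,38],loss="soft_l1",f_scale=.7).x
d=r[:2]-x[0][:2]; print(r,np.hypot(*d),"-y dir deg",np.degrees(np.arctan2(d[1],d[0])))
E
```

```text
(array([544.01875177,  32.66833558,  34.82279391]), np.float64(-133.6000568604408), np.float64(-127.36033999069849), 106, (np.float64(6.213027530708484), np.float64(34.811330489828855)), array(2.25477808))
[ 563.02443955 -128.78529132   32.91079307] 162.56841577626454 -y dir deg -83.28626268700282
```

jog_arm:
  rows:
    - [[0.03,0,-0.1,0,0,0.075,-1],[0.06,0,-0.2,0,0,0.15,-1],[0.09,0,-0.3,0,0,0.225,-1],[0.12,0,-0.4,0,0,0.3,-1],[0.15,0,-0.45,0,0,0.375,-1],[0.18,0,-0.5,0,0,0.45,-1],[0.21,0,-0.55,0,0,0.525,-1],[0.24,0.01,-0.6,0,0,0.6,-1],[0.27,0.02,-0.6,0,0,0.67,-1],[0.27,0.02,-0.6,0,0,0.67,-1]]

```text
clock: 2.98
tool_pos: [549.1, -5.1, 257.2]
eef_rot: [[0.196, 0.981, -0.0], [0.981, -0.196, 0.0], [0.0, -0.0, -1.0]]
wrist_force: [0.7, -0.8, -0.6]
width: 0.002
grasp_force: 0.0
```

jog_arm:
  rows:
    - [[0,0,-0.1,0,0,0.075,-1],[0,0,-0.2,0,0,0.15,-1],[0,0,-0.3,0,0,0.225,-1],[0,0,-0.4,0,0,0.3,-1],[0,0,-0.45,0,0,0.375,-1],[0,0,-0.5,0,0,0.45,-1],[0,0,-0.55,0,0,0.525,-1],[0,0,-0.6,0,0,0.6,-1],[0,0,-0.6,0,0,0.67,-1],[0,0,-0.6,0,0,0.67,-1]]

```text
clock: 3.82
tool_pos: [548.8, -4.9, 185.4]
eef_rot: [[-0.753, 0.658, -0.0], [0.658, 0.753, -0.0], [0.0, -0.0, -1.0]]
wrist_force: [-0.2, 0.3, -0.4]
width: 0.003
grasp_force: 0.0
```

jog_arm:
  rows:
    - [[0,0,0,0,0,0,-1],[0,0,0,0,0,0,-1],[0,0,0,0,0,0,-1]]

```text
clock: 4.07
tool_pos: [549.3, -4.5, 185.7]
eef_rot: [[-0.75, 0.661, 0.001], [0.661, 0.75, -0.0], [-0.001, 0.0, -1.0]]
wrist_force: [-0.2, 0.0, -0.8]
width: -0.002
grasp_force: 0.0
```

```bash
python3 - <<'E'
from h import *
s=state();print(s["tool_pos"],s["q"],s["wrist_force"])
i=camera_info("wrist");im=capture("wrist");cv2.imwrite("pics/w2.png",im[:,:,::-1])
np.savez("w2.npz",**i);print(dial(im,i),i["K"][1])
R=s["eef_rot"]
for t in(8,14,20): print(t,[proj(i,s["tool_pos"]+R@[x,0,t]).round() for x in(-11,0,11)])
E
```

```text
[549.34247943  -4.53494654 185.68581689] [-1.41345371e-01  3.58112088e-01 -1.52691614e-01  1.05938085e+00
 -2.96925147e-06  5.81469991e-01] [-0.22755507  0.0124516  -0.84170628]
(array([541.81328812,  34.28001198,  36.7095283 ]), np.float64(-125.26332205724454), np.float64(-127.0036661738516), 247, (np.float64(6.516847781053069), np.float64(34.779037078989326)), array(-0.62443881)) [  0.         310.04561656 209.05301777]
8 [array([279., 274.]), array([279., 257.]), array([279., 240.])]
14 [array([279., 269.]), array([279., 253.]), array([279., 236.])]
20 [array([279., 264.]), array([279., 248.]), array([279., 232.])]
```

View pics/w2.png

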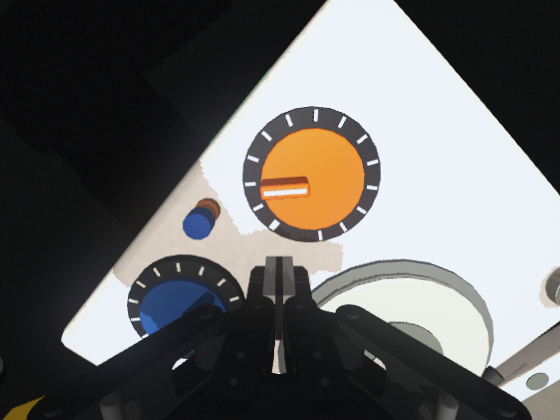

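The image shows the fin at about (285,190), its line running almost horizontally and pointing left. The closed fingertip is at (279,256), on the trailing side and clear of the fin. I'll descend beside it.

jog_arm:
  rows:
    - [[0,0,-0.1,0,0,0,-1],[0,0,-0.18,0,0,0,-1],[0,0,-0.25,0,0,0,-1],[0,0,-0.3,0,0,0,-1],[0,0,-0.33,0,0,0,-1],[0,0,-0.36,0,0,0,-1],[0,0,-0.36,0,0,0,-1],[0,0,-0.36,0,0,0,-1]]

```text
clock: 4.78
tool_pos: [549.3, -4.3, 142.1]
eef_rot: [[-0.752, 0.659, -0.0], [0.659, 0.752, 0.0], [0.0, -0.0, -1.0]]
wrist_force: [-0.7, 0.1, -0.2]
width: 0.001
grasp_force: 0.0
```

```bash
python3 - <<'E'
from h import *
s=state();print(s["tool_pos"],s["wrist_force"])
i=camera_info("wrist");im=capture("wrist");cv2.imwrite("pics/w3.png",im[:,:,::-1])
np.savez("w3.npz",**i);print(dial(im,i))
E
```

```text
[549.26012963  -4.31639245 142.13967667] [-0.66312297  0.1171941  -0.20071333]
(array([541.75908097,  34.14061434,  36.85505183]), np.float64(-125.08890075615851), np.float64(-127.15821716698319), 367, (np.float64(6.326766267387955), np.float64(34.58333968499947)), array(-0.73643441))
```

View pics/w3.png

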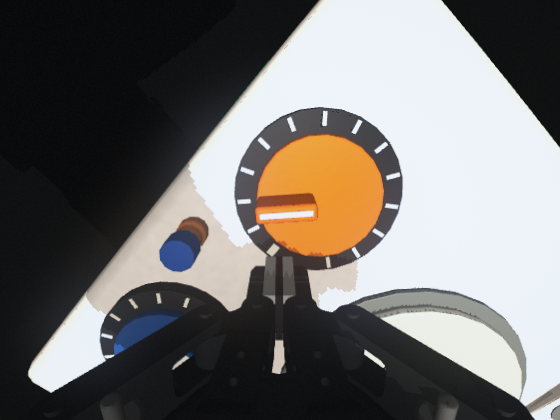

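The axis estimate is (541.8, 34.2) and the fin direction about -127°, consistent with the previous view. The finger is beside the fin, about 26 mm out and 29 mm off its centre line. I'll approach until contact.

jog_arm:
  rows:
    - [[-0.03,0.025,0,0,0,0,-1],[-0.055,0.04,0,0,0,0,-1],[-0.07,0.055,0,0,0,0,-1],[-0.08,0.06,0,0,0,0,-1],[-0.08,0.06,0,0,0,0,-1]]

```text
clock: 5.25
tool_pos: [539.4, 3.2, 142.3]
eef_rot: [[-0.753, 0.658, 0.0], [0.658, 0.753, -0.0], [-0.0, 0.0, -1.0]]
wrist_force: [-0.0, 0.2, -0.1]
width: 0.002
grasp_force: 0.0
```

jog_arm:
  rows:
    - [[-0.007,0.005,0,0,0,0,-1],[-0.013,0.01,0,0,0,0,-1],[-0.013,0.01,0,0,0,0,-1],[-0.013,0.01,0,0,0,0,-1]]

```text
clock: 5.58
tool_pos: [538.1, 4.1, 142.1]
eef_rot: [[-0.752, 0.659, -0.0], [0.659, 0.752, -0.0], [-0.0, -0.0, -1.0]]
wrist_force: [0.4, -0.1, 0.4]
width: -0.003
grasp_force: 0.0
```

jog_arm:
  rows:
    - [[-0.007,0.005,0,0,0,0,-1],[-0.013,0.01,0,0,0,0,-1],[-0.013,0.01,0,0,0,0,-1],[-0.013,0.01,0,0,0,0,-1]]

```text
clock: 5.92
tool_pos: [536.5, 5.3, 142.1]
eef_rot: [[-0.753, 0.659, -0.0], [0.659, 0.753, -0.0], [0.0, -0.0, -1.0]]
wrist_force: [-0.0, -0.2, 0.3]
width: 0.0
grasp_force: 0.0
```

jog_arm:
  rows:
    - [[-0.007,0.005,0,0,0,0,-1],[-0.013,0.01,0,0,0,0,-1],[-0.013,0.01,0,0,0,0,-1],[-0.013,0.01,0,0,0,0,-1]]

```text
clock: 6.25
tool_pos: [534.9, 6.5, 142.1]
eef_rot: [[-0.753, 0.659, 0.0], [0.659, 0.753, -0.0], [-0.0, 0.0, -1.0]]
wrist_force: [0.6, -0.4, -0.5]
width: -0.0
grasp_force: 0.0
```

```bash
python3 - <<'E'
from h import *
s=state();print(s["tool_pos"],s["wrist_force"])
i=camera_info("wrist");im=capture("wrist");cv2.imwrite("pics/w4.png",cv2.resize(im[130:330,180:400,::-1],None,fx=3,fy=3,interpolation=cv2.INTER_CUBIC))
print(dial(im,i,(541.8,34.2)))
E
```

```text
[534.9405908    6.52227031 142.13978644] [ 0.62976597 -0.39064623 -0.45846549]
(array([541.36219072,  34.77023796,  36.56955084]), np.float64(-125.13765270717242), np.float64(-127.15973070192761), 331, (np.float64(6.522524651814938), np.float64(34.6463023895251)), array(-0.71902654))
```

View pics/w4.png

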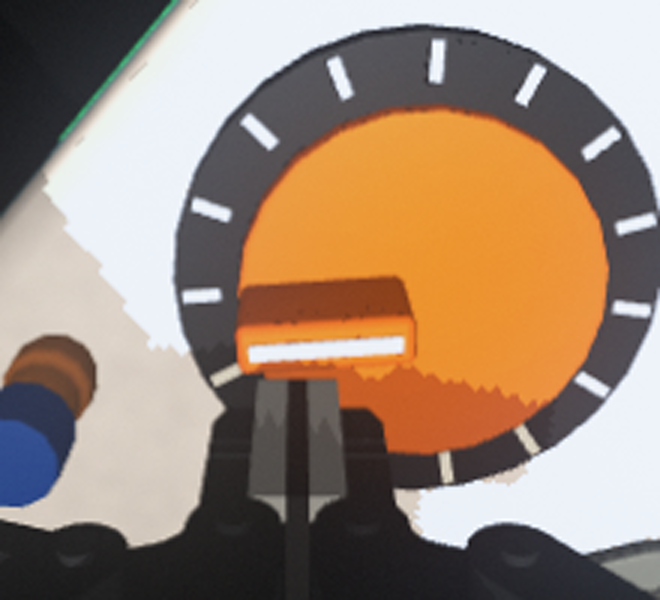

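The crop shows the fingertip at zoomed (300,380), just short of the fin's trailing face and centred at about 26 mm radius. The vial is well to the left. I'll compute the arc waypoints next.

```bash
cat > arc.py <<'E'
import numpy as np
ax=np.array([541.8,34.2])
def p(t,h=10,r=26,f0=-127):
    f=np.radians(f0-t); u=np.array([np.cos(f),np.sin(f)]); return ax+r*u+h*np.array([-u[1],u[0]])
def rows(start,t0,ts,**k):
    for t in ts: print(t,((p(t,**k)-start)/120).round(3),round(-(t-t0)/90,3))
E
python3 - <<'E'
from arc import *
rows(np.array([534.9,6.5]),0,range(4,37,4)); print(); rows(p(36),36,range(40,73,4)); print(); rows(p(72),72,[75,78,81,84,86,88,90,92,94])
E
```

```text
4 [-0.022  0.013] -0.044
8 [-0.037  0.019] -0.089
12 [-0.051  0.026] -0.133
16 [-0.065  0.034] -0.178
20 [-0.079  0.043] -0.222
24 [-0.092  0.053] -0.267
28 [-0.104  0.064] -0.311
32 [-0.115  0.075] -0.356
36 [-0.125  0.088] -0.4

40 [-0.01   0.013] -0.044
44 [-0.018  0.027] -0.089
48 [-0.026  0.041] -0.133
52 [-0.032  0.056] -0.178
56 [-0.038  0.071] -0.222
60 [-0.042  0.087] -0.267
64 [-0.046  0.103] -0.311
68 [-0.048  0.119] -0.356
72 [-0.049  0.135] -0.4

75 [-0.     0.012] -0.033
78 [0.    0.024] -0.067
81 [0.002 0.036] -0.1
84 [0.003 0.048] -0.133
86 [0.005 0.056] -0.156
88 [0.007 0.064] -0.178
90 [0.009 0.072] -0.2
92 [0.011 0.08 ] -0.222
94 [0.014 0.088] -0.244
```

jog_arm:
  rows:
    - [[-0.022,0.013,0,0,0,-0.044,-1],[-0.037,0.019,0,0,0,-0.089,-1],[-0.051,0.026,0,0,0,-0.133,-1],[-0.065,0.034,0,0,0,-0.178,-1],[-0.079,0.043,0,0,0,-0.222,-1],[-0.092,0.053,0,0,0,-0.267,-1],[-0.104,0.064,0,0,0,-0.311,-1],[-0.115,0.075,0,0,0,-0.356,-1],[-0.125,0.088,0,0,0,-0.4,-1],[-0.125,0.088,0,0,0,-0.4,-1]]

```text
clock: 7.13
tool_pos: [519.8, 17.2, 142.1]
eef_rot: [[-0.219, 0.976, -0.0], [0.976, 0.219, 0.0], [0.0, -0.0, -1.0]]
wrist_force: [0.4, 1.0, -0.3]
width: 0.002
grasp_force: 0.0
```

```bash
cat > look.py <<'E'
from h import *
import sys
s=state();print(s["clock"],s["tool_pos"].round(1),s["wrist_force"].round(1))
i=camera_info("wrist");im=capture("wrist");cv2.imwrite(f"pics/{sys.argv[1]}.png",cv2.resize(im[100:330,130:430,::-1],None,fx=2,fy=2,interpolation=cv2.INTER_CUBIC))
x=dial(im,i,(541.8,34.2));print(x,"turned",(-126.2-(x[1]+x[2])/2)%360)
E
python3 look.py w5
```

```text
7.1333 [519.8  17.2 142.1] [ 0.4  1.  -0.3]
(array([542.33760615,  36.41001012,  35.80095069]), np.float64(-124.70244202463695), np.float64(-128.69620753078001), 133, (np.float64(6.3523439203104495), np.float64(20.18358367133666)), array(-0.89260067)) turned 0.4993247777084804
```

View pics/w5.png

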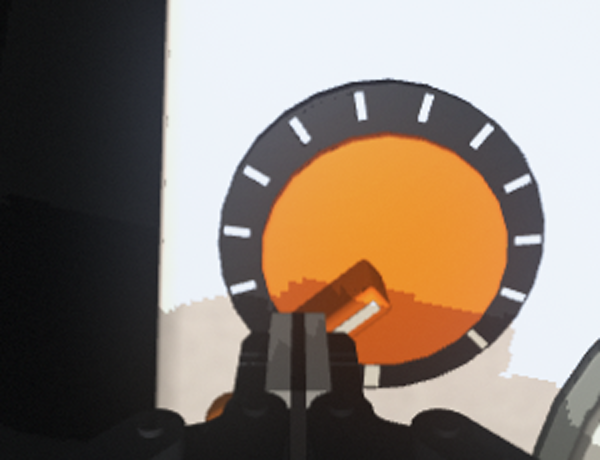

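The crop shows the fin unmoved, with the fingertip at (300,315) passing above it and no contact force. So the shut tip sits higher than I assumed. I'll go back over it, come down lower behind the fin, and check.

jog_arm:
  rows:
    - [[0,0,0.06,0,0,0,-1],[0.02,-0.015,0.1,0,0,0.06,-1],[0.06,-0.045,0.1,0,0,0.13,-1],[0.1,-0.07,0.1,0,0,0.2,-1],[0.15,-0.11,0.1,0,0,0.27,-1],[0.2,-0.14,0.1,0,0,0.34,-1],[0.227,-0.162,0.1,0,0,0.4,-1],[0.227,-0.162,0.05,0,0,0.4,-1],[0.227,-0.162,0,0,0,0.4,-1],[0.227,-0.162,0,0,0,0.4,-1]]

```text
clock: 8.02
tool_pos: [546.2, -2.2, 140.8]
eef_rot: [[-0.751, 0.66, -0.002], [0.66, 0.751, 0.0], [0.002, -0.001, -1.0]]
wrist_force: [-1.0, 0.1, -0.2]
width: -0.001
grasp_force: 0.0
```

jog_arm:
  rows:
    - [[0,0,-0.03,0,0,0,-1],[0,0,-0.06,0,0,0,-1],[0,0,-0.09,0,0,0,-1],[0,0,-0.09,0,0,0,-1]]

```text
clock: 8.35
tool_pos: [546.7, -2.2, 130.5]
eef_rot: [[-0.752, 0.659, -0.001], [0.659, 0.752, 0.0], [0.001, -0.001, -1.0]]
wrist_force: [-0.1, 0.1, -0.1]
width: 0.001
grasp_force: 0.0
```

jog_arm:
  rows:
    - [[0,0,-0.02,0,0,0,-1],[0,0,-0.04,0,0,0,-1],[0,0,-0.06,0,0,0,-1],[0,0,-0.06,0,0,0,-1]]

```text
clock: 8.68
tool_pos: [547.0, -2.4, 123.6]
eef_rot: [[-0.752, 0.659, -0.001], [0.659, 0.752, 0.0], [0.0, -0.0, -1.0]]
wrist_force: [-0.5, 0.5, 0.1]
width: -0.001
grasp_force: 0.0
```

```bash
python3 look.py w6; python3 - <<'E'
from h import *
for n in("scene","side"):
    i=camera_info(n);im=capture(n);u,v=proj(i,[547,-2,125]);u,v=int(u),int(v)
    cv2.imwrite(f"pics/{n}6.png",cv2.resize(im[v-60:v+40,u-50:u+50,::-1],None,fx=4,fy=4,interpolation=cv2.INTER_CUBIC))
    print(n,u-50,v-60,[proj(i,[547,-2,z]).round(1) for z in(100,125,145)])
a=cv2.imread("pics/scene6.png");b=cv2.imread("pics/side6.png");cv2.imwrite("pics/b6.png",np.hstack([a,b]))
E
```

```text
8.6833 [547.   -2.4 123.6] [-0.5  0.5  0.1]
(array([541.54845585,  34.4225392 ,  36.75017149]), np.float64(-124.96998951533318), np.float64(-127.17869685651785), 442, (np.float64(6.433433577814137), np.float64(34.62673386464011)), array(-0.78545597)) turned 359.8743431859255
scene 226 143 [array([276.8, 209.6]), array([276.8, 203.1]), array([276.8, 197.9])]
side 225 133 [array([275.5, 199.7]), array([275.3, 193.7]), array([275.2, 188.8])]
```

View pics/b6.png

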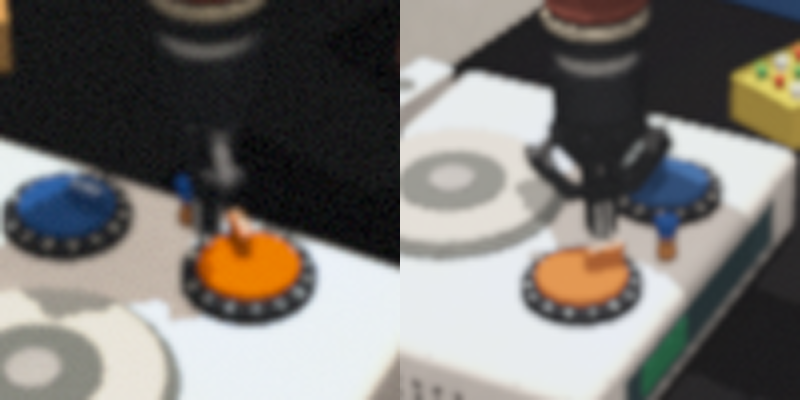

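In the crops the fingertip ends at z ≈ 130–138 (side view at (600,230), scene view at (208,235)) with the TCP at 124. The shut tip is therefore about 10–14 mm behind the TCP. I'll go 10 mm lower and approach again.

jog_arm:
  rows:
    - [[0,0,-0.03,0,0,0,-1],[0,0,-0.06,0,0,0,-1],[0,0,-0.085,0,0,0,-1],[0,0,-0.085,0,0,0,-1]]

```text
clock: 9.17
tool_pos: [546.7, -2.3, 113.1]
eef_rot: [[-0.752, 0.659, -0.001], [0.659, 0.752, 0.0], [0.001, -0.001, -1.0]]
wrist_force: [-0.7, 0.6, -0.4]
width: 0.001
grasp_force: 0.0
```

jog_arm:
  rows:
    - [[-0.02,0.015,0,0,0,0,-1],[-0.04,0.03,0,0,0,0,-1],[-0.06,0.045,0,0,0,0,-1],[-0.06,0.045,0,0,0,0,-1]]

```text
clock: 9.5
tool_pos: [540.1, 3.0, 114.1]
eef_rot: [[-0.753, 0.658, 0.001], [0.658, 0.753, -0.001], [-0.001, -0.0, -1.0]]
wrist_force: [2.4, -2.1, -1.9]
width: 0.0
grasp_force: 1.7
```

jog_arm:
  rows:
    - [[-0.007,0.005,0,0,0,0,-1],[-0.013,0.01,0,0,0,0,-1],[-0.013,0.01,0,0,0,0,-1]]

```text
clock: 9.75
tool_pos: [538.5, 4.0, 114.0]
eef_rot: [[-0.752, 0.659, 0.0], [0.659, 0.752, -0.001], [-0.001, -0.0, -1.0]]
wrist_force: [1.5, -3.6, -1.1]
width: -0.002
grasp_force: 1.9
```

jog_arm:
  rows:
    - [[-0.007,0.005,0,0,0,0,-1],[-0.013,0.01,0,0,0,0,-1],[-0.013,0.01,0,0,0,0,-1]]

```text
clock: 10.0
tool_pos: [536.4, 5.8, 113.9]
eef_rot: [[-0.753, 0.659, -0.001], [0.659, 0.753, 0.001], [0.001, 0.0, -1.0]]
wrist_force: [-0.1, -0.5, -0.3]
width: -0.001
grasp_force: 0.0
```

```bash
python3 look.py w7
```

```text
10.0 [536.4   5.8 113.9] [-0.1 -0.5 -0.3]
(array([541.18629021,  35.22244233,  36.37345308]), np.float64(-138.5312738597293), np.float64(-140.48155921187168), 460, (np.float64(6.158965472207636), np.float64(34.33626425135504)), array(-0.69310616)) turned 13.306416535800494
```

Contact was at about 17 mm offset with a gentle 2–4 N, and the dial has just gone past the first half-click (13° and snapping). I'll recompute the arc with h = 16.5.

```bash
python3 - <<'E'
from arc import *
k=dict(h=16.5)
rows(np.array([536.6,5.7]),0,[8,12,16,20,24,28,32,36],**k); print(); rows(p(36,**k),36,range(40,73,4),**k); print(); rows(p(72,**k),72,[75,78,81,84,86,88,90,92],**k)
E
```

```text
8 [-0.013 -0.013] -0.089
12 [-0.03  -0.008] -0.133
16 [-0.047 -0.003] -0.178
20 [-0.063  0.004] -0.222
24 [-0.08   0.012] -0.267
28 [-0.095  0.021] -0.311
32 [-0.11   0.031] -0.356
36 [-0.124  0.043] -0.4

40 [-0.013  0.012] -0.044
44 [-0.025  0.025] -0.089
48 [-0.037  0.039] -0.133
52 [-0.047  0.054] -0.178
56 [-0.057  0.069] -0.222
60 [-0.065  0.085] -0.267
64 [-0.072  0.101] -0.311
68 [-0.078  0.118] -0.356
72 [-0.083  0.135] -0.4

75 [-0.003  0.013] -0.033
78 [-0.005  0.026] -0.067
81 [-0.006  0.04 ] -0.1
84 [-0.007  0.053] -0.133
86 [-0.007  0.062] -0.156
88 [-0.007  0.071] -0.178
90 [-0.006  0.08 ] -0.2
92 [-0.005  0.089] -0.222
```

jog_arm:
  rows:
    - [[-0.007,-0.007,0,0,0,-0.045,-1],[-0.013,-0.013,0,0,0,-0.089,-1],[-0.03,-0.008,0,0,0,-0.133,-1],[-0.047,-0.003,0,0,0,-0.178,-1],[-0.063,0.004,0,0,0,-0.222,-1],[-0.08,0.012,0,0,0,-0.267,-1],[-0.095,0.021,0,0,0,-0.311,-1],[-0.11,0.031,0,0,0,-0.356,-1],[-0.124,0.043,0,0,0,-0.4,-1],[-0.124,0.043,0,0,0,-0.4,-1]]

```text
clock: 10.88
tool_pos: [521.4, 11.3, 113.8]
eef_rot: [[-0.219, 0.976, -0.001], [0.976, 0.219, 0.001], [0.001, -0.001, -1.0]]
wrist_force: [1.4, -0.2, -0.6]
width: -0.0
grasp_force: 0.0
```

```bash
python3 look.py w8
```

```text
10.8833 [521.4  11.3 113.8] [ 1.4 -0.2 -0.6]
(array([542.38338074,  35.4581664 ,  36.43827657]), np.float64(-173.8129230445364), np.float64(-174.96048071135928), 471, (np.float64(5.701895368306713), np.float64(33.95356237757291)), array(-0.40024424)) turned 48.18670187794784
```

Two clicks done (48.2°). Continuing the arc.

jog_arm:
  rows:
    - [[-0.013,0.012,0,0,0,-0.044,-1],[-0.025,0.025,0,0,0,-0.089,-1],[-0.037,0.039,0,0,0,-0.133,-1],[-0.047,0.054,0,0,0,-0.178,-1],[-0.057,0.069,0,0,0,-0.222,-1],[-0.065,0.085,0,0,0,-0.267,-1],[-0.072,0.101,0,0,0,-0.311,-1],[-0.075,0.11,0,0,0,-0.333,-1],[-0.075,0.11,0,0,0,-0.333,-1],[-0.075,0.11,0,0,0,-0.333,-1]]

```text
clock: 11.77
tool_pos: [512.9, 23.9, 113.9]
eef_rot: [[0.292, 0.956, -0.0], [0.956, -0.292, 0.0], [0.0, -0.0, -1.0]]
wrist_force: [-0.7, -0.9, 0.4]
width: -0.0
grasp_force: 0.0
```

```bash
python3 look.py w9; python3 - <<'E'
from arc import *
rows(p(66,h=16.5),66,[69,72,75,78,81,84,86,88,90],h=16.5)
E
```

```text
11.7667 [512.9  23.9 113.9] [-0.7 -0.9  0.4]
(array([543.04556561,  35.14046552,  36.59613504]), np.float64(161.35668807144484), np.float64(161.06204219288415), 458, (np.float64(5.706269721779409), np.float64(33.74555163887004)), array(-0.10305905)) turned 72.59063486783549
69 [-0.004  0.013] -0.033
72 [-0.008  0.026] -0.067
75 [-0.01   0.039] -0.1
78 [-0.012  0.052] -0.133
81 [-0.014  0.066] -0.167
84 [-0.014  0.079] -0.2
86 [-0.015  0.088] -0.222
88 [-0.014  0.097] -0.244
90 [-0.014  0.106] -0.267
```

Three clicks done (72.6°). Now the last click.

jog_arm:
  rows:
    - [[-0.004,0.013,0,0,0,-0.033,-1],[-0.008,0.026,0,0,0,-0.067,-1],[-0.01,0.039,0,0,0,-0.1,-1],[-0.012,0.052,0,0,0,-0.133,-1],[-0.014,0.066,0,0,0,-0.167,-1],[-0.014,0.079,0,0,0,-0.2,-1],[-0.015,0.088,0,0,0,-0.222,-1],[-0.014,0.097,0,0,0,-0.244,-1],[-0.014,0.1,0,0,0,-0.25,-1],[-0.014,0.1,0,0,0,-0.25,-1]]

```text
clock: 12.65
tool_pos: [511.4, 35.8, 113.9]
eef_rot: [[0.637, 0.771, -0.0], [0.771, -0.637, 0.0], [0.0, -0.0, -1.0]]
wrist_force: [-0.4, -1.0, 0.2]
width: -0.002
grasp_force: 0.0
```

```bash
python3 look.py w10
```

```text
12.65 [511.4  35.8 113.9] [-0.4 -1.   0.2]
(array([546.18565184,  34.24592644,  34.74862801]), np.float64(136.32346221220035), np.float64(136.98988482644054), 449, (np.float64(5.713189808048682), np.float64(33.724228194899354)), array(0.23232013)) turned 97.14332648067955
```

Fourth click reached (97.1°, nominal 96°), with no force on the hand. Backing off, then up.

jog_arm:
  rows:
    - [[-0.02,-0.025,0,0,0,0,-1],[-0.04,-0.05,0,0,0,0,-1],[-0.04,-0.05,0.1,0,0,0,-1],[-0.04,-0.05,0.3,0,0,0,-1],[-0.04,-0.05,0.55,0,0,0,-1],[-0.04,-0.05,0.8,0,0,0,-1],[-0.04,-0.05,1,0,0,0,-1],[-0.04,-0.05,1,0,0,0,-1],[-0.04,-0.05,1,0,0,0,-1],[-0.04,-0.05,1,0,0,0,-1]]

```text
clock: 13.53
tool_pos: [506.0, 29.6, 233.2]
eef_rot: [[0.638, 0.77, -0.001], [0.77, -0.638, 0.0], [-0.001, -0.001, -1.0]]
wrist_force: [0.2, -0.3, -0.7]
width: 0.002
grasp_force: 0.0
```

```bash
sed -i 's/im\[100:330,130:430,::-1\]/im[0:300,100:500,::-1]/' look.py; python3 look.py w11
```

```text
13.5333 [506.   29.6 233.2] [ 0.2 -0.3 -0.7]
(array([542.94051524,  33.99124076,  36.43667237]), np.float64(136.52919573755955), np.float64(136.7212339084949), 172, (np.float64(5.459246937620809), np.float64(33.66513184149883)), array(0.06633404)) turned 97.17478517697276
```

View pics/w11.png

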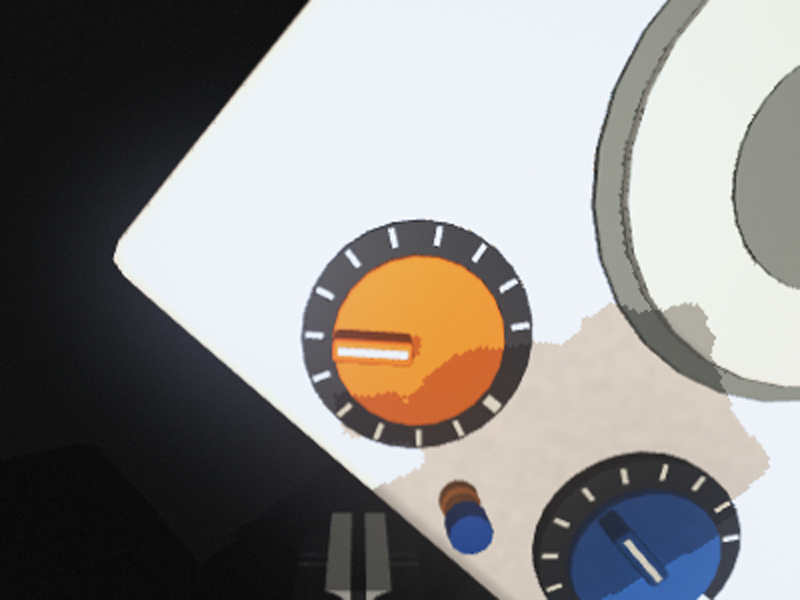

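The picture shows the orange fin pointing left at (370,350), in line with the sixth tick from the wide zero mark at (490,403). It started at tick 2, so that is four clicks. The vial is upright and the hand is clear, so I'm handing in.

```bash
python3 -c "
from bench import *
print(sign_off())"
```

```text
the job is handed in; nothing more can be done
None
```

The orange timer dial was pushed four clicks clockwise, from stop 2 to stop 6 (97° measured, 96° nominal), and rests there with the hand clear; the blue dial and vial were not touched, and the job is handed in.

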